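Unplug the valve block's red bung

ROBOT

A 6-joint arm with a two-finger parallel gripper is mounted at the origin on the work surface. World frame = base frame: x ahead of the robot, y to its left, z up, the work surface at z = 0. Lengths are in m, angles in rad, forces in N, time in s.
With the tool pointing down it reaches from about 0.35 to 0.85 m from the base axis. Payload 8.1 kg.
Tool frame: the origin (TCP) lies at the very end of the fingers, on their centre line; the grasp point (between the pads) lies robot.hold_point_z behind it (robot.hold_point_z is the distance from the TCP to the grasp point, in m); z points along the fingers, y is the direction in which the jaws open and shut (so a half turn about z gives the same grasp; the last joint's range is limited). The gripper opens to 93 mm and grips with 3 to 60 N. Pads are 15 mm wide; open, the fingers measure 128 mm over their backs; the gripper's body (75 mm by 188 mm) begins 65 mm behind the grasp point.
Start: joints at [-1.217, 0.13, 1.488, -0, 1.523, -0.085], TCP at [0.255, -0.543, 0.219] pointing down, gripper open.
Joint ranges: [-2.96, 2.96], [-0.89, 2.26], [0.02, 2.5], [-1.34, 4.48], [0, 2.73], [-2.66, 2.66]. Speed limits (rad/s): [2.39, 2.39, 2.79, 3.14, 3.14, 3.14].

INTERFACE

Orientations are given as a rotation vector (axis times angle).
In Python, from plant import robot, cams gives the robot as it stands. The module is installed in compiled form; this text tells all that it offers.
- The arm moves only by the tool step_arm, never from a script. Its argument "deltas" is a list of rows, each an object with "offset": the shift along the tool's x, y, z in cm, a list of three; "roll": the turn about the tool's z in rad. In form: [{"offset": [x, y, z], "roll": roll}, ...]. A call has 1 to 12 rows; each row shifts and turns the commanded pose from where the row before left it, along the tool's axes as they then stand; what a row does not reach is not made up. A row lasts 1/8 s, in which the tool goes at most 62.5 mm and 10.7 degrees, less where a joint would pass 70% of its speed; a pose out of reach is approached as far as the arm can. A call with a gripper value outside its range is refused whole. "fingers" is the finger opening in cm, from 0 to 9.3, set as the call begins (left out, the last holds). The fingers move at their own pace and stop on an object; "grip_force" is the grip in N (left out, the last holds). Time passes only in rows, so rows that do not move let the fingers close. It gives the time, the measured TCP pose, the force and the opening at its end, in the units of the state.
- robot.read_state(): the state, without advancing time (a new reading comes with each control period).
- cams.read_camera(name): name is "scene" or "top"; returns a dict with "pixels" (480x640x3 uint8, red, green, blue), "fx", "fy", "cx", "cy" (pixels), "extrinsics" (4x4, takes a point from world to camera coordinates). Camera axes: x right, y down, z forward; pixel columns grow to the right and rows downward; lengths in m; the calibration is good to about 2 mm. A picture is of the moment at which its call begins. There is no depth.
- robot.close_job(): hands the job in, once; it reports no verdict.
Trained networks look in a picture, given as the dict that the camera call returned (one of the last four; its "shot" number tells which), for a name from the list of things; names that differ only in an ending like _2 or _b are one class to them, and where a whole thing is asked for, a point or a joint stands for the part that bears it (a point fixed in the world has none). Each returns a list of dicts, best first, with "score" (0 to 1); they miss things now and then, are a little off and sometimes report something else, mostly with a low value. They report only what shows in the picture. A call takes as long as a camera call. They do not tell look-alikes from the thing itself.
- cams.boxes_of(picture, thing): "xy" ([column, row] in pixels, amid what is visible of it).
- cams.silhouettes(picture, thing): "mask" (480x640 bool, what is visible of it) and "xy" ([column, row] in pixels, amid what is visible of it).
- cams.pinpoint(picture, thing): "xy" ([column, row] in pixels: a listed point, or the origin of a listed thing).
The state is a dict: "t": time; "q": joint angles; "dq": joint speeds; "joint_torque": joint torques, N m; "tool_pos": TCP position; "orientation": TCP orientation; "force": force on the tool from outside, world axes, zero at the start; "wrist_torque": the same for the moment, N m; "opening": finger opening in m.
Only numpy, scipy, OpenCV 4.12 (cv2) and the standard library are available. Lean on these libraries where they do the work, as an engineer would, in place of code of your own. Each camera call takes 0.05 s, during which the arm holds its last target. There are 200 camera calls.

TASK

The hydraulic valve block is about to get its fitting: take the red bung out of its port. It is a tight press fit, so as you draw it up rock it along the row, first well over (about 8 degrees) towards the gauge end, then as far the other way, while its stem is still in the port, and only then pull it straight up and out. Set it down in the blue tray without dropping it, let go, and leave the yellow bung seated.

Things in the scene. Friction and masses are not known exactly. Their poses are not given: they have to be found in the camera images.
- red_bung: Red plastic bung, 50 g. Origin: centre of the underside of its flange (36 mm across, 6 thick), which rests on the block's top; z up along the stem. On the flange a flat grip tab, 12 mm thick along x, 32 long along y, up to 44 mm above the origin. Stem 24 mm across, reaching 26 mm below the origin. Seated, its axes are the block's: +y to the gauge end; rock it towards +y, then -y.
- yellow_bung: Yellow bung, same shape, size and frame, seated in the other port, 75 mm from the red one (which port is which varies). A springy lip 8 mm below the block's top grips each stem: a straight pull takes about 8 to 22 N until the stem is past it. Drawn up 5 mm or more, a bung leans easily 12 degrees either way along y, pivoting at the lip; along x it hardly leans.
- valve_block: Fixed aluminium block on a steel base plate (96 by 256 by 10 mm). Origin: centre of the underside, on the bench; z up. Block 80 mm (x) by 240 (y), its top 60 mm above the origin. Ports in the top at x = 0, y = -80 and y = -5 mm, deeper than the stems. A round dial gauge, 54 mm across, face up, stands at y = +80, its top 95 mm above the origin.
- tray: Fixed blue open tray, 140 mm (x) by 160 mm (y) by 35 mm high, walls 4 mm, floor about 4 mm thick. Origin: centre of its underside; z up. The bung may stand or lie in it.
Not all that is in view belongs to the job. Several things have the shape of the red_bung; the one meant has the colours described above. Several things look just like the tray: the one meant starts farthest from the robot's base.

How it is judged:
On the way, in this order (a step that is already met when the one before it is completed fails the run):
1. the red bung, its stem still in the port, is leaned at least 4 degrees towards the gauge end (angle between red_bung's own y axis and vertical above 1.641 rad and z of red_bung in the frame of valve_block below 0.084 m and distance of red_bung from where it was at the start of the episode below 0.03 m), for 0.05 s.
2. then, its stem still in the port, at least 4 degrees the other way (angle between red_bung's own y axis and vertical below 1.501 rad and z of red_bung in the frame of valve_block below 0.084 m and distance of red_bung from where it was at the start of the episode below 0.03 m), for 0.05 s.
3. then drawn clear of the port, upright within 20 degrees, above the place it came from (within 40 mm) (z of red_bung in the frame of valve_block above 0.088 m and distance of red_bung from where it was at the start of the episode below 0.049 m and angle between red_bung's own z axis and vertical below 0.35 rad).
At the end, for the whole second after the job is handed in: The red bung lies or stands inside the blue tray (its origin within the walls and at most 55 mm above the tray's underside), at rest and released; the yellow bung is within 5 mm of where it was (x of red_bung in the frame of tray between -0.066 and 0.066 m and y of red_bung in the frame of tray between -0.076 and 0.076 m and z of red_bung in the frame of tray below 0.055 m and linear speed of red_bung below 0.02 m/s and distance of yellow_bung from where it was at the start of the episode below 0.005 m); the robot touches nothing.
It fails at once if the yellow bung pulled or pushed more than 5 mm (distance of yellow_bung from where it was at the start of the episode above 0.005 m).
It fails at once if the red bung dropped or thrown (faster than 1.4 m/s, a fall of about 100 mm) (linear speed of red_bung above 1.4 m/s).
It also fails if it takes over 48 s, if anything falls off the work surface, if the arm or the gripper's body presses on something with over 40 N, if the wrist force passes 120 N, or if a joint passes its speed limit or range.

## Working session

There is one attempt and no reset: what is moved stays moved. The work goes in short steps, Python scripts to look and compute and a tool call to move; the robot and the scene stay as the last step left them, time stands still between calls to the robot, and variables do not carry over. Pictures are saved under pics/ and viewed, about 8 in all and at most 12, crops included, and the job is handed in when it is done.

Besides the shell and the picture viewer there is one more tool, called after "Call:" as a command line: name --argument value ..., lists and objects as JSON in quotes. step_arm: Moves the arm, as the interface text tells. Its arguments: {"type":"object","properties":{"deltas":{"type":"array"},"fingers":{"type":"number"},"grip_force":{"type":"number"}},"required":["deltas"]}

```bash
mkdir -p pics; cat > h.py <<'E'
import numpy as np, cv2
from plant import robot, cams
def P(c):
    K=np.array([[c['fx'],0,c['cx']],[0,c['fy'],c['cy']],[0,0,1]]); return K@np.asarray(c['extrinsics'])[:3]
def tri(ca,a,cb,b):
    X=cv2.triangulatePoints(P(ca),P(cb),np.float64(a).reshape(2,1),np.float64(b).reshape(2,1)).ravel(); return X[:3]/X[3]
def atz(c,p,z):
    M=P(c); H=np.c_[M[:,0],M[:,1],M[:,2]*z+M[:,3]]; v=np.linalg.solve(H,[p[0],p[1],1]); return v[:2]/v[2]
def proj(c,X):
    v=P(c)@np.r_[X,1]; return v[:2]/v[2]
E
python3 - <<'E'
from h import *
s=robot.read_state(); print({k:np.round(v,3) for k,v in s.items()}, robot.hold_point_z)
C={n:cams.read_camera(n) for n in('scene','top')}
for n,c in C.items():
    print(n,'pos',np.round(-np.asarray(c['extrinsics'])[:3,:3].T@np.asarray(c['extrinsics'])[:3,3],3))
    cv2.imwrite(f'pics/{n}0.png',c['pixels'][:,:,::-1])
    for t in('red_bung','yellow_bung','valve_block','tray'):
        for d in cams.pinpoint(c,t): 
            print(n,t,np.round(d['xy'],1),round(d['score'],2),c['pixels'][int(d['xy'][1])%480,int(d['xy'][0])%640],'z0:',np.round(atz(c,d['xy'],0.06 if 'bung' in t else 0),3))
E
```

```text
{'t': np.float64(0.0), 'q': array([-1.217,  0.131,  1.489,  0.   ,  1.523, -0.085]), 'dq': array([ 0.001, -0.   , -0.001,  0.001,  0.001,  0.001]), 'joint_torque': array([-4.0000e-03, -5.5985e+01, -4.9177e+01,  7.6000e-02,  3.6000e-02,
       -0.0000e+00]), 'tool_pos': array([ 0.255, -0.543,  0.218]), 'orientation': array([-3.065, -0.683,  0.   ]), 'force': array([ 0.462, -0.633, -0.587]), 'wrist_torque': array([ 0.018, -0.022,  0.049]), 'opening': np.float64(0.093)} 0.0188
scene pos [ 0.935 -0.846  0.855]
scene red_bung [363.8 252.9] 0.77 [241  40  33] z0: [0.495 0.026]
scene red_bung [329.1 234. ] 0.65 [ 55 209  86] z0: [0.404 0.04 ]
scene red_bung [302.8 243.9] 0.64 [ 19 110 106] z0: [ 0.376 -0.018]
scene yellow_bung [385.5 233. ] 0.59 [245 226  41] z0: [0.5   0.109]
scene valve_block [383.5 254.7] 0.7 [246 242 243] z0: [0.5   0.111]
scene tray [293.8 337.5] 0.62 [ 70 142 233] z0: [ 0.477 -0.197]
scene tray [161.2 312.6] 0.58 [ 67 141 233] z0: [ 0.225 -0.287]
top pos [ 0.321 -0.061  0.786]
top red_bung [276.4 280.8] 0.86 [124 243 242] z0: [0.357 0.015]
top red_bung [267.8 202.7] 0.68 [145  86  84] z0: [0.487 0.033]
top red_bung [240.5 267. ] 0.6 [119 224 138] z0: [0.379 0.074]
top yellow_bung [222.4 190.7] 0.9 [247 247 152] z0: [0.506 0.109]
top valve_block [226.  196.3] 0.97 [195 169 104] z0: [0.512 0.116]
top tray [395.8 219. ] 0.58 [102 156 234] z0: [ 0.473 -0.189]
top tray [457.4 358.4] 0.57 [ 99 153 231] z0: [ 0.232 -0.291]
```

View pics/scene0.png

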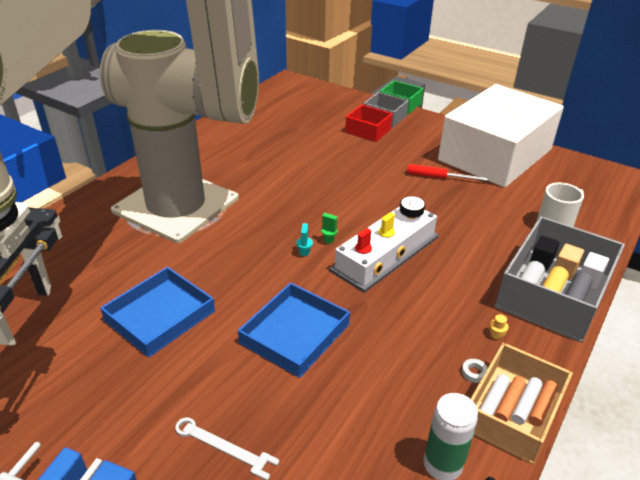

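View pics/top0.png

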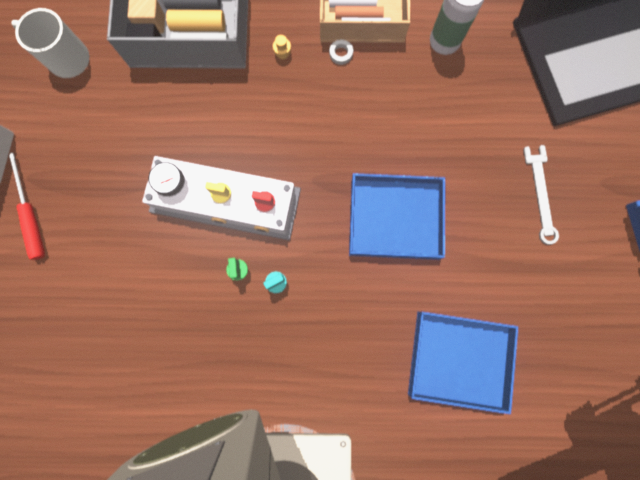

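The robot is at the left. Red is at the free end of the block (scene px 364,240, top px 263,200), yellow is next to it (222,191), and the gauge is at the far end (167,180). The target tray is the farther one, at top px (398,217). The green and teal bungs are decoys. Next I'll fit the poses from silhouettes in both views.

```bash
cat > fit.py <<'E'
from h import *
from scipy.optimize import minimize
t=np.linspace(0,2*np.pi,24)
FL=[np.array([[18*np.cos(a),18*np.sin(a),z] for a in t for z in(0,6)])/1e3, np.array([[x,y,z] for x in(-6,6) for y in(-16,16) for z in(6,44)])/1e3]
def R(a): return np.array([[np.cos(a),-np.sin(a),0],[np.sin(a),np.cos(a),0],[0,0,1]])
def mask(c,T,yaw,S=4):
    m=np.zeros((480*S,640*S),np.uint8)
    for F in FL:
        q=np.array([proj(c,R(yaw)@f+T) for f in F]); cv2.fillConvexPoly(m,cv2.convexHull(np.int32(np.round((q+.5)*S*16-8))),1,shift=4)
    return cv2.resize(m.astype(np.float32),(640,480),interpolation=cv2.INTER_AREA)
def colour(c,w):
    hsv=cv2.cvtColor(c['pixels'],cv2.COLOR_RGB2HSV); h=hsv[...,0].astype(int)
    m=(hsv[...,1]>90)&(hsv[...,2]>70)
    return m&(((h<6)|(h>174)) if w=='red' else ((h>22)&(h<35)))
E
python3 - <<'E'
from fit import *
C=[cams.read_camera(n) for n in('scene','top')]
obs=[]
for c in C:
    for w in('red','yellow'):
        ds=cams.silhouettes(c,w+'_bung'); col=colour(c,w)
        d=max(ds,key=lambda d:(d['mask']&col).sum()); m=d['mask'].astype(np.float32)
        print(w,m.sum(),(d['mask']&col).sum(),np.round(d['xy'],1)); obs.append((c,w,m))
def split(p):
    T=np.array(p[:3]); return T,T+R(p[3])@[0,.075,0]
def cost(p):
    a,b=split(p); s=0
    for c,w,m in obs:
        s+=np.abs(mask(c,a if w=='red' else b,p[3],2)-m).sum()/m.sum()
    return s
p0=np.array([.49,.03,.06,-.24])
sim=np.vstack([p0]+[p0+d for d in np.diag([.01,.01,.01,.1])])
r=minimize(cost,p0,method='Nelder-Mead',options=dict(initial_simplex=sim,xatol=1e-4,fatol=1e-3,maxiter=200))
print(r.fun,np.round(r.x,4),[round(float(np.abs(mask(c,split(r.x)[w=='yellow'],r.x[3])-m).sum()/m.sum()),2) for c,w,m in obs])
for X in ([.08,0],[ .155,0],):pass
# tri checks
def best(c,t,near): return min(cams.pinpoint(c,t),key=lambda d:np.hypot(*(d['xy']-np.array(near))))['xy']
for t,a,b in(('red_bung',(364,250),(266,203)),('yellow_bung',(385,233),(222,191)),('valve_block',(383,255),(226,196)),('tray',(294,337),(396,219))):
    print(t,np.round(tri(C[0],best(C[0],t,a),C[1],best(C[1],t,b)),4))
c=C[1]; a,b=split(r.x)
im=c['pixels'][:,:,::-1].copy(); 
for q in(a,b):
    mm=(mask(c,q,r.x[3])>.5).astype(np.uint8); cv2.drawContours(im,cv2.findContours(mm,0,2)[0],-1,(0,0,0),1)
c=C[0]; im2=c['pixels'][:,:,::-1].copy()
for q in(a,b):
    mm=(mask(c,q,r.x[3])>.5).astype(np.uint8); cv2.drawContours(im2,cv2.findContours(mm,0,2)[0],-1,(0,0,0),1)
o=np.hstack([cv2.resize(im[150:250,180:300],None,fx=3.3,fy=3.3),cv2.resize(im2[190:290,330:450],None,fx=3.3,fy=3.3)]); cv2.imwrite('pics/fit.png',o)
E
```

```text
red 315.0 294 [361.5 243.1]
yellow 326.0 282 [385.6 230. ]
red 416.0 339 [263.4 200.5]
yellow 448.0 153 [219.9 191.1]
0.5665449500083923 [ 0.4875  0.0374  0.0596 -0.1811] [0.24, 0.11, 0.1, 0.11]
red_bung [0.4876 0.036  0.0638]
yellow_bung [0.497  0.1101 0.0552]
valve_block [ 0.5087  0.1186 -0.0015]
tray [ 0.4719 -0.1899 -0.0027]
```

View pics/fit.png

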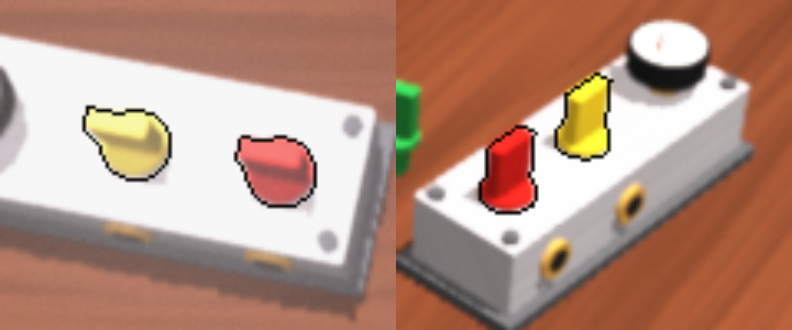

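Call:
step_arm --deltas '[{"offset": [0,0,0],"roll": -0.16},{"offset": [0,0,0],"roll": -0.16},{"offset": [0,0,0],"roll": -0.16},{"offset": [0,0,0],"roll": -0.16},{"offset": [0,0,0],"roll": -0.16},{"offset": [0,0,0],"roll": -0.15},{"offset": [0,0,0],"roll": 0},{"offset": [0,0,0],"roll": 0}]' --fingers 5 --grip_force 30

```text
t: 2.2
tool_pos: [0.2549, -0.5432, 0.2186]
orientation: [-2.418, -2.006, 0.0]
force: [-0.3, 0.2, 0.6]
opening: 0.0499
```

Call:
step_arm --deltas '[{"offset": [4,0.8,0],"roll": 0},{"offset": [5.5,1.1,0],"roll": 0},{"offset": [5.5,1.1,0],"roll": 0},{"offset": [5.5,1.1,0],"roll": 0},{"offset": [5.5,1.1,0],"roll": 0},{"offset": [5.5,1.1,0],"roll": 0},{"offset": [5.5,1.1,0],"roll": 0},{"offset": [5.5,1.1,0],"roll": 0},{"offset": [5.5,1.1,0],"roll": 0},{"offset": [5.5,1.2,0],"roll": 0},{"offset": [5,1.1,0],"roll": 0},{"offset": [0,0,0],"roll": 0}]'

```text
t: 3.7
tool_pos: [0.4784, 0.0137, 0.2186]
orientation: [-2.411, -2.013, -0.001]
force: [-0.3, -1.2, 0.0]
opening: 0.0502
```

```bash
cat >> h.py <<'E'
from scipy.spatial.transform import Rotation as Ro
TP=np.array([.4875,.0374]); YAW=-.181
def st(target=None):
    s=robot.read_state(); M=Ro.from_rotvec(s['orientation']).as_matrix(); p=np.array(s['tool_pos'])
    print('t',round(float(s['t']),2),'p',np.round(p,4),'tooly_deg',np.round(np.degrees(np.arctan2(M[1,1],M[0,1])),2),'tilt',np.round(M[:,2],3),'F(tool)',np.round(M.T@s['force'],1),'T',np.round(s['wrist_torque'],2),'open',round(float(s['opening'])*100,2),'q',np.round(s['q'],2))
    if target is not None: print('delta tool cm',np.round(M.T@(np.array(target)-p)*100,2))
E
python3 -c "
from h import *
st([.4875,.0374,.0725])"
```

```text
t 3.7 p [0.4784 0.0137 0.2186] tooly_deg -10.3 tilt [ 0.     0.001 -1.   ] F(tool) [-1.2 -0.  -0.1] T [-0.   -0.12  0.01] open 5.02 q [-0.08 -0.2   1.81  0.    1.53  0.1 ]
delta tool cm [ 2.48  0.47 14.62]
```

Call:
step_arm --deltas '[{"offset": [1.2,0.2,1],"roll": 0},{"offset": [1.3,0.3,3],"roll": 0},{"offset": [0,0,3],"roll": 0},{"offset": [0,0,2.5],"roll": 0},{"offset": [0,0,1],"roll": 0},{"offset": [0,0,0],"roll": 0},{"offset": [0,0,0],"roll": 0}]' --fingers 4

```text
t: 4.58
tool_pos: [0.4881, 0.034, 0.1148]
orientation: [2.414, 2.009, 0.002]
force: [0.3, 0.5, -0.4]
opening: 0.0399
```

```bash
python3 -c "
from h import *
st([.4875,.0374,.0725])
a=cams.read_camera('scene')['pixels'][170:310,290:430,::-1]; b=cams.read_camera('top')['pixels'][130:270,190:330,::-1]
cv2.imwrite('pics/hover.png',np.hstack([cv2.resize(x,(400,400),interpolation=2) for x in(a,b)]))"
```

```text
t 4.58 p [0.4881 0.034  0.1148] tooly_deg -10.48 tilt [ 0.002 -0.    -1.   ] F(tool) [0.6 0.2 0.4] T [ 0.   -0.01  0.02] open 3.99 q [-0.04 -0.1   1.91  0.    1.33  0.15]
delta tool cm [ 0.32 -0.13  4.23]
```

View pics/hover.png

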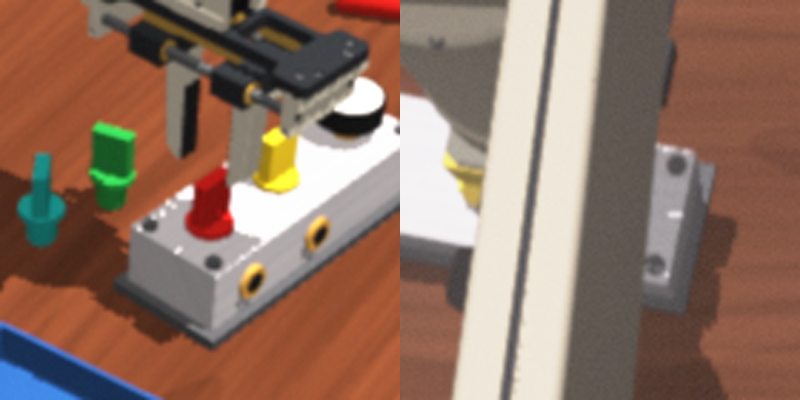

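Call:
step_arm --deltas '[{"offset": [0.3,-0.1,0],"roll": 0},{"offset": [0,0,1.2],"roll": 0},{"offset": [0,0,1.2],"roll": 0},{"offset": [0,0,1.1],"roll": 0},{"offset": [0,0,0.7],"roll": 0},{"offset": [0,0,0],"roll": 0},{"offset": [0,0,0],"roll": 0}]'

```text
t: 5.55
tool_pos: [0.4871, 0.0374, 0.0719]
orientation: [2.414, 2.01, 0.0]
force: [-0.5, -1.3, 0.0]
opening: 0.0403
```

```bash
python3 -c "
from h import *
st([.4875,.0374,.0725])
a=cams.read_camera('scene')
s=robot.read_state();M=Ro.from_rotvec(s['orientation']).as_matrix()
print(*[np.round((proj(a,s['tool_pos']+M@[0,d,0])-[310,190])*5,0) for d in(-.02,0,.02)])
cv2.imwrite('pics/down.png',cv2.resize(a['pixels'][190:290,310:430,::-1],(600,500),interpolation=2))"
```

```text
t 5.55 p [0.4871 0.0374 0.0719] tooly_deg -10.43 tilt [ 0.  0. -1.] F(tool) [-1.4 -0.2 -0. ] T [-0.   -0.01  0.  ] open 4.03 q [-0.03 -0.05  1.95  0.    1.24  0.15]
delta tool cm [ 0.01  0.04 -0.06]
[230. 249.] [268. 270.] [306. 292.]
```

View pics/down.png

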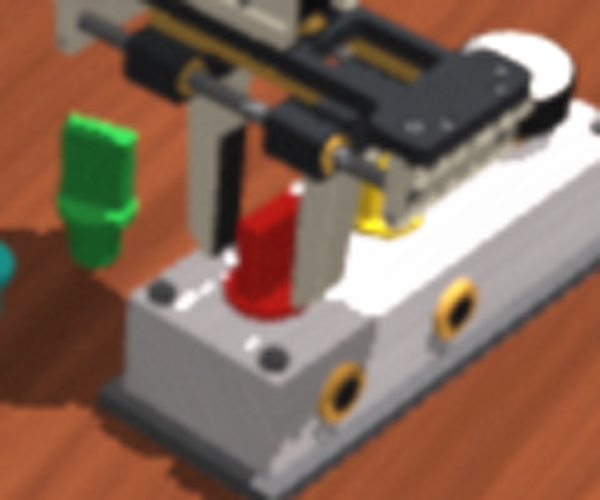

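The fingers straddle the red tab (tips at crop px 215,250 and 310,300) and the projections agree. Closing now.

Call:
step_arm --deltas '[{"offset": [0,0,0],"roll": 0},{"offset": [0,0,0],"roll": 0},{"offset": [0,0,0],"roll": 0},{"offset": [0,0,0],"roll": 0},{"offset": [0,0,0],"roll": 0}]' --fingers 0 --grip_force 35

```text
t: 6.22
tool_pos: [0.4879, 0.0373, 0.0724]
orientation: [2.413, 2.009, 0.002]
force: [2.8, -1.2, 2.8]
opening: 0.0119
```

```bash
python3 -c "
from h import *
st()"
```

```text
t 6.22 p [0.4879 0.0373 0.0724] tooly_deg -10.43 tilt [ 0.002 -0.    -1.   ] F(tool) [-0.6  2.9 -2.8] T [-0.19 -0.69 -0.03] open 1.19 q [-0.03 -0.05  1.95 -0.    1.24  0.15]
```

Call:
step_arm --deltas '[{"offset": [0,0,-0.2],"roll": 0},{"offset": [0,0,-0.2],"roll": 0},{"offset": [0,0,-0.2],"roll": 0},{"offset": [0,0,-0.2],"roll": 0},{"offset": [0,0,0],"roll": 0},{"offset": [0,0,0],"roll": 0}]'

```text
t: 6.98
tool_pos: [0.4862, 0.0374, 0.0777]
orientation: [-2.414, -2.01, 0.001]
force: [8.4, -0.9, -15.4]
opening: 0.0115
```

```bash
python3 - <<'E'
from fit import *
st()
c=cams.read_camera('scene'); cv2.imwrite('pics/lift.png',cv2.resize(c['pixels'][190:290,310:430,::-1],(600,500),interpolation=2))
E
```

```text
t 6.97 p [0.4862 0.0374 0.0777] tooly_deg -10.44 tilt [-0.001  0.    -1.   ] F(tool) [ 0.6  8.4 15.4] T [-0.2  -2.02 -0.06] open 1.15 q [-0.03 -0.06  1.95 -0.    1.25  0.15]
```

View pics/lift.png

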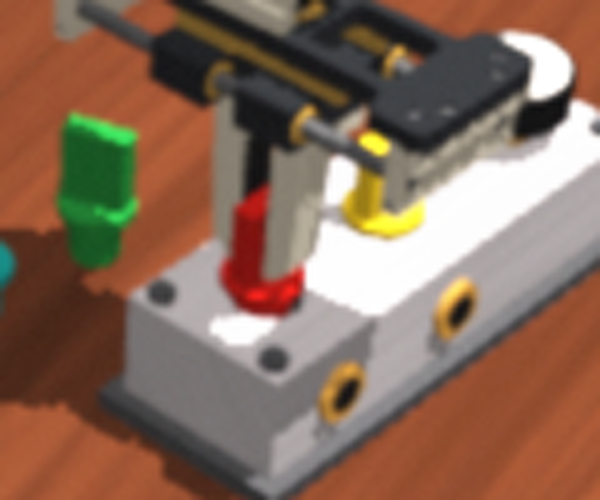

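Call:
step_arm --deltas '[{"offset": [0,0,-0.2],"roll": 0},{"offset": [0,0,-0.2],"roll": 0},{"offset": [0,0,0],"roll": 0},{"offset": [0,0,0],"roll": 0}]' --grip_force 45

```text
t: 7.52
tool_pos: [0.4862, 0.0374, 0.0815]
orientation: [-2.414, -2.01, 0.001]
force: [9.4, -0.2, -16.3]
opening: 0.0114
```

Call:
step_arm --deltas '[{"offset": [0.2,0,0],"roll": 0},{"offset": [0.2,0,0],"roll": 0},{"offset": [0.2,0,0],"roll": 0},{"offset": [0.2,0,0],"roll": 0},{"offset": [0,0,0],"roll": 0},{"offset": [0,0,0],"roll": 0}]'

```text
t: 8.28
tool_pos: [0.4873, 0.0424, 0.0821]
orientation: [2.413, 2.008, -0.008]
force: [4.3, -13.7, -7.4]
opening: 0.0116
```

```bash
python3 - <<'E'
from fit import *
st()
c=cams.read_camera('scene'); cv2.imwrite('pics/lean1.png',cv2.resize(c['pixels'][190:290,310:430,::-1],(600,500),interpolation=2))
E
```

```text
t 8.28 p [0.4873 0.0424 0.0821] tooly_deg -10.46 tilt [-0.002 -0.005 -1.   ] F(tool) [-12.7   6.7   7.5] T [-2.94 -0.88 -0.11] open 1.16 q [-0.01 -0.06  1.94 -0.01  1.26  0.17]
```

View pics/lean1.png

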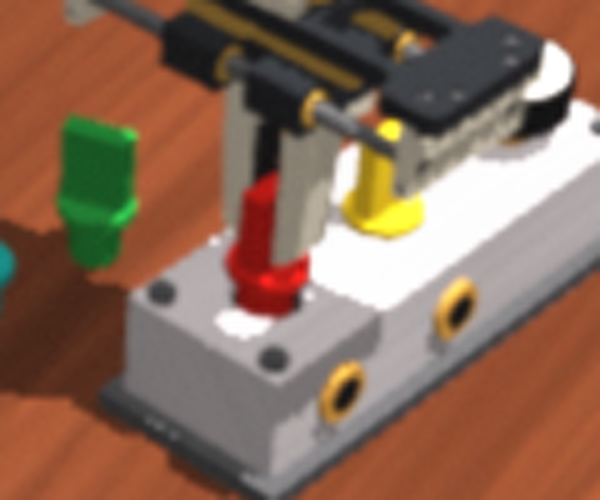

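Call:
step_arm --deltas '[{"offset": [0.2,0,0],"roll": 0},{"offset": [0.15,0,0],"roll": 0},{"offset": [0,0,0],"roll": 0},{"offset": [0,0,0],"roll": 0},{"offset": [0,0,0],"roll": 0}]'

```text
t: 8.95
tool_pos: [0.4879, 0.0456, 0.0825]
orientation: [2.413, 2.008, -0.008]
force: [1.8, -14.6, -5.2]
opening: 0.0114
```

```bash
cat > lean.py <<'E'
from fit import *
from scipy.optimize import minimize
SH=FL+[np.array([[12*np.cos(a),12*np.sin(a),z] for a in t for z in(-26,0)])/1e3]
PORT=np.array([.4875,.0374,.0596])
def render(c,h,th,off):   # raise h above block top, lean th towards block +y about the lip
    m=np.zeros((480*4,640*4),np.uint8); Rx=Ro.from_euler('x',-th).as_matrix()
    for F in SH:
        V=(F+[0,0,h+.008])@Rx.T+[0,0,-.008]
        if F is SH[2]:
            A=V.copy(); n=24; lo,hi=V[0::2],V[1::2]; s=np.clip((0-lo[:,2])/(hi[:,2]-lo[:,2]),0,1)[:,None]; V=np.r_[lo+s*(hi-lo),hi]
        q=np.array([proj(c,R(YAW)@v+PORT)+off for v in V]); cv2.fillConvexPoly(m,cv2.convexHull(np.int32(np.round((q+.5)*64-8))),1,shift=4)
    return cv2.resize(m.astype(np.float32),(640,480),interpolation=cv2.INTER_AREA)
def fitlean(name=None):
    c=cams.read_camera('scene'); p=c['pixels'].astype(int); x,y=map(int,proj(c,PORT))
    win=np.zeros((480,640),bool); win[y-45:y+15,x-25:x+30]=1
    red=((p[...,0]>1.8*p[...,1])&(p[...,0]>1.8*p[...,2])&(p[...,0]>70)&win)
    pale=(p.min(2)>0)&~red&win&(p[...,1]>.6*p[...,0])      # finger/block/gripper pixels
    # free region: tab area hidden by fingers is unknown -> only pixels left of near finger / below count
    def cost(v):
        m=render(c,v[0]/1e3,np.radians(v[1]),[v[2],v[3]]); miss=red*(1-m); extra=m*(~red)
        return miss.sum()+.35*extra.sum()+3*(v[2]**2+v[3]**2)
    best=None
    for a in(-8,0,8):
        r=minimize(cost,[10,a,0,0],method='Nelder-Mead',options=dict(initial_simplex=np.array([[10,a,0,0],[14,a,0,0],[10,a+5,0,0],[10,a,1,0],[10,a,0,1]]),xatol=.05,fatol=.2,maxiter=150))
        print('  fit h,lean,off',np.round(r.x,2),'cost',round(r.fun,1),'n',red.sum())
    if name: cv2.imwrite(name,cv2.resize(c['pixels'][190:290,310:430,::-1],(600,500),interpolation=2))
E
python3 -c "
from lean import *
st(); fitlean('pics/lean1b.png')"
```

```text
t 8.95 p [0.4879 0.0456 0.0825] tooly_deg -10.46 tilt [-0.002 -0.005 -1.   ] F(tool) [-14.    4.4   5.3] T [-3.16 -0.44 -0.09] open 1.14 q [-0.01 -0.05  1.93 -0.01  1.26  0.18]
  fit h,lean,off [ 15.62 -12.33   0.39  -0.13] cost 658.6 n 887
  fit h,lean,off [ 15.26 -12.09   0.38  -0.23] cost 658.8 n 887
  fit h,lean,off [ 15.23 -12.45   0.52  -0.1 ] cost 659.1 n 887
```

View pics/lean1b.png

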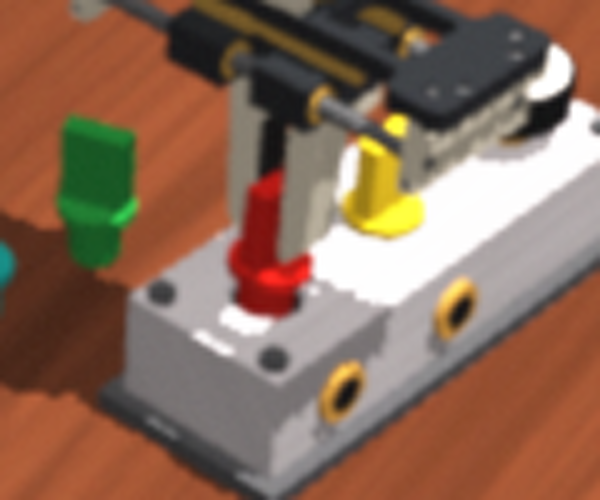

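The tab visibly leans towards the gauge: its left edge runs from (243,250) to (253,180) in the crop. My fit's red mask caught wood, so I'll tighten it and recheck.

```bash
sed -i 's/^    red=.*/    hs=cv2.cvtColor(c["pixels"],cv2.COLOR_RGB2HSV); red=((hs[...,0]<5)|(hs[...,0]>175))\&(hs[...,1]>195)\&(hs[...,2]>90)\&win/' lean.py
python3 -c "
from lean import *
fitlean()"
```

```text
fit h,lean,off [ 11.47 -11.01  -0.02  -0.41] cost 63.4 n 217
  fit h,lean,off [ 1.166e+01 -9.450e+00  1.000e-02 -4.300e-01] cost 63.3 n 217
  fit h,lean,off [ 13.33 -10.44  -0.22   0.03] cost 65.0 n 217
```

```bash
python3 - <<'E'
s=open('lean.py').read()
s=s.replace("    def cost(v):","""    S=robot.read_state(); M=Ro.from_rotvec(S['orientation']).as_matrix(); occ=np.zeros((480,640),np.uint8); o=S['opening']/2
    for sg in(1,-1):
        B=np.array([proj(c,S['tool_pos']+M@[a,sg*b,z]) for a in(-.009,.009) for b in(o,o+.02) for z in(.001,-.08)]); cv2.fillConvexPoly(occ,cv2.convexHull(np.int32(np.round(B))),1)
    occ[:y-30]=1; use=(cv2.dilate(occ,np.ones((3,3)))==0)|red
    def cost(v):""").replace("extra=m*(~red)","extra=m*(~red)*use").replace("+.35*extra.sum()","+extra.sum()")
open('lean.py','w').write(s)
E
python3 -c "
from lean import *
fitlean()
c=cams.read_camera('scene')
h0=PORT
for y in (8,-8,0):
  print(y,[np.round((proj(c,R(YAW)@((np.array(v)/1e3+[0,0,.018])@Ro.from_euler('x',-np.radians(y)).as_matrix().T-[0,0,.008])+PORT)-[310,190])*5) for v in([-6,-16,44],[6,-16,44],[6,-16,6],[-6,-16,6],[0,0,0])])
"
```

```text
fit h,lean,off [14.62  7.09 -0.21 -0.62] cost 12.7 n 221
  fit h,lean,off [15.11  7.34 -0.32 -0.53] cost 13.0 n 221
  fit h,lean,off [14.84  7.5  -0.31 -0.53] cost 12.9 n 221
8 [array([251., 187.]), array([275., 200.]), array([260., 280.]), array([237., 267.]), array([272., 273.])]
-8 [array([222., 215.]), array([246., 228.]), array([249., 296.]), array([226., 283.]), array([264., 278.])]
0 [array([237., 200.]), array([260., 213.]), array([254., 288.]), array([232., 275.]), array([268., 275.])]
```

Excluding the finger-occluded pixels, the fit gives +7.3° towards the gauge from all three starts, in line with the corner prediction and the TCP travel. Now the other way.

Call:
step_arm --deltas '[{"offset": [-0.2,0,0.1],"roll": 0},{"offset": [-0.2,0,0.1],"roll": 0},{"offset": [-0.2,0,0],"roll": 0},{"offset": [-0.2,0,0],"roll": 0},{"offset": [-0.2,0,0],"roll": 0},{"offset": [-0.2,0,0],"roll": 0},{"offset": [-0.2,0,0],"roll": 0},{"offset": [-0.2,0,0],"roll": 0},{"offset": [-0.2,0,0],"roll": 0},{"offset": [-0.2,0,0],"roll": 0},{"offset": [0,0,0],"roll": 0},{"offset": [0,0,0],"roll": 0}]'

```text
t: 10.65
tool_pos: [0.4858, 0.0325, 0.0827]
orientation: [-2.411, -2.009, -0.007]
force: [-0.4, 15.6, 8.9]
opening: 0.0117
```

```bash
python3 -c "
from lean import *
st(); fitlean()"
```

```text
t 10.65 p [0.4858 0.0325 0.0827] tooly_deg -10.4 tilt [ 0.001  0.006 -1.   ] F(tool) [15.4 -3.3 -8.8] T [ 3.1  -0.1   0.02] open 1.17 q [-0.04 -0.07  1.95  0.01  1.26  0.14]
  fit h,lean,off [14.64 -5.99 -0.34 -0.72] cost 8.9 n 168
  fit h,lean,off [14.82 -6.29 -0.36 -0.79] cost 8.8 n 168
  fit h,lean,off [14.96 -6.57 -0.33 -0.8 ] cost 8.7 n 168
```

Call:
step_arm --deltas '[{"offset": [-0.2,0,0],"roll": 0},{"offset": [-0.15,0,0],"roll": 0},{"offset": [0,0,0],"roll": 0},{"offset": [0,0,0],"roll": 0},{"offset": [0,0,0],"roll": 0}]'

```text
t: 11.32
tool_pos: [0.4852, 0.0291, 0.0827]
orientation: [-2.411, -2.009, -0.007]
force: [-0.3, 15.9, 9.4]
opening: 0.0117
```

```bash
python3 -c "
from lean import *
st(); fitlean('pics/lean2.png')"
```

```text
t 11.32 p [0.4852 0.0291 0.0827] tooly_deg -10.39 tilt [ 0.001  0.006 -1.   ] F(tool) [15.7 -3.1 -9.3] T [ 3.18 -0.06 -0.04] open 1.17 q [-0.05 -0.07  1.95  0.01  1.26  0.13]
  fit h,lean,off [15.3  -6.5  -0.3  -0.45] cost 6.6 n 148
  fit h,lean,off [16.   -7.57 -0.2  -0.5 ] cost 6.5 n 148
  fit h,lean,off [15.14 -6.95 -0.29 -0.66] cost 6.5 n 148
```

View pics/lean2.png

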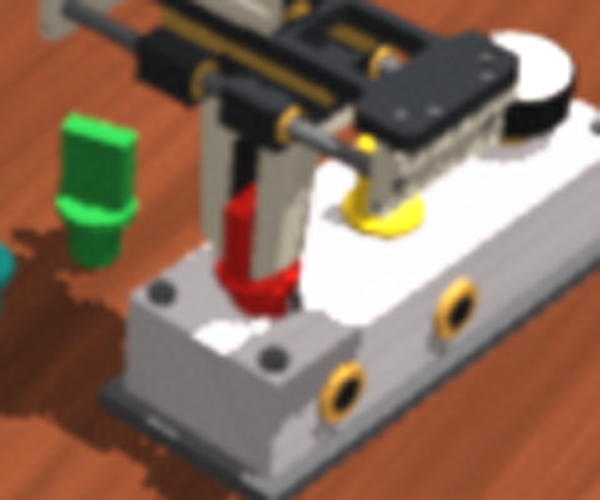

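The bung now leans about -7° away from the gauge. Straighten, then pull straight up.

Call:
step_arm --deltas '[{"offset": [0.2,0,0],"roll": 0},{"offset": [0.2,0,0],"roll": 0},{"offset": [0.2,0,0],"roll": 0},{"offset": [0.2,0,0],"roll": 0},{"offset": [0.2,0,0],"roll": 0},{"offset": [0.2,0,0],"roll": 0},{"offset": [0,0,0],"roll": 0}]'

```text
t: 12.25
tool_pos: [0.4863, 0.0346, 0.0821]
orientation: [2.412, 2.008, -0.007]
force: [-4.0, -14.2, 8.6]
opening: 0.0115
```

Call:
step_arm --deltas '[{"offset": [0,0,-0.3],"roll": 0},{"offset": [0,0,-0.3],"roll": 0},{"offset": [0,0,-0.3],"roll": 0},{"offset": [0,0,-0.3],"roll": 0},{"offset": [0,0,-0.3],"roll": 0},{"offset": [0,0,-0.3],"roll": 0},{"offset": [0,0,-0.3],"roll": 0},{"offset": [0,0,-0.3],"roll": 0},{"offset": [0,0,-0.2],"roll": 0},{"offset": [0,0,0],"roll": 0},{"offset": [0,0,0],"roll": 0}]'

```text
t: 13.62
tool_pos: [0.4868, 0.0375, 0.1075]
orientation: [-2.414, -2.01, 0.0]
force: [-0.5, -0.4, -0.9]
opening: 0.0119
```

```bash
python3 -c "
from lean import *
st()
c=cams.read_camera('scene'); cv2.imwrite('pics/out.png',cv2.resize(c['pixels'][180:280,310:430,::-1],(600,500),interpolation=2))"
```

```text
t 13.62 p [0.4868 0.0375 0.1075] tooly_deg -10.43 tilt [-0.  0. -1.] F(tool) [-0.5 -0.5  0.9] T [-0.05 -0.02 -0.02] open 1.19 q [-0.03 -0.09  1.92  0.    1.31  0.15]
```

View pics/out.png

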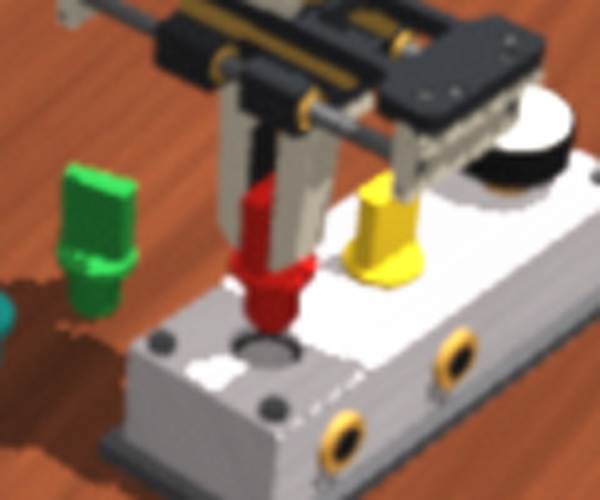

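The bung is out: stem tip at crop (270,330) with the empty port below at (267,350), nearly upright, and yellow still seated. Carry it to the tray.

Call:
step_arm --deltas '[{"offset": [0,0,-1],"roll": 0},{"offset": [0,0,-2],"roll": 0},{"offset": [0,0,-1],"roll": 0},{"offset": [-1.5,0.2,0],"roll": 0},{"offset": [-3,0.4,0],"roll": 0},{"offset": [-3.6,0.4,0],"roll": 0},{"offset": [-3.6,0.4,0],"roll": 0},{"offset": [-3.6,0.4,0],"roll": 0},{"offset": [-3.6,0.4,0],"roll": 0},{"offset": [-2.5,0.3,0],"roll": 0},{"offset": [-1.3,0.1,0],"roll": 0},{"offset": [0,0,0],"roll": 0}]'

```text
t: 15.18
tool_pos: [0.4708, -0.1911, 0.1471]
orientation: [-2.415, -2.008, 0.0]
force: [0.3, -0.7, -0.9]
opening: 0.0114
```

Call:
step_arm --deltas '[{"offset": [0,0,1],"roll": 0},{"offset": [0,0,2],"roll": 0},{"offset": [0,0,2],"roll": 0},{"offset": [0,0,1.5],"roll": 0},{"offset": [0,0,1.5],"roll": 0},{"offset": [0,0,1],"roll": 0},{"offset": [0,0,0],"roll": 0},{"offset": [0,0,0],"roll": 0}]'

```text
t: 16.18
tool_pos: [0.4718, -0.1907, 0.0582]
orientation: [2.413, 2.01, 0.001]
force: [0.3, 0.4, -0.5]
opening: 0.0118
```

```bash
python3 -c "
from lean import *
st([.4719,-.19,.043])
c=cams.read_camera('scene'); cv2.imwrite('pics/tray.png',cv2.resize(c['pixels'][260:385,220:370,::-1],(600,500),interpolation=2))"
```

```text
t 16.18 p [ 0.4718 -0.1907  0.0582] tooly_deg -10.43 tilt [ 0.001 -0.    -1.   ] F(tool) [0.4 0.2 0.5] T [-0.05 -0.06 -0.03] open 1.18 q [-0.48  0.02  1.9   0.    1.21 -0.3 ]
delta tool cm [ 0.07 -0.    1.52]
```

View pics/tray.png

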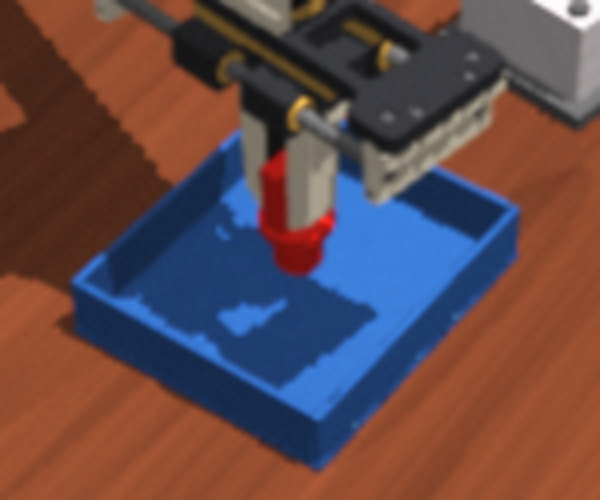

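The bung hangs over the tray middle, stem tip at crop (298,270). Lower to contact.

Call:
step_arm --deltas '[{"offset": [0,0,0.5],"roll": 0},{"offset": [0,0,0.4],"roll": 0},{"offset": [0,0,0.2],"roll": 0},{"offset": [0,0,0.1],"roll": 0},{"offset": [0,0,0.1],"roll": 0},{"offset": [0,0,0],"roll": 0},{"offset": [0,0,0],"roll": 0}]'

```text
t: 17.1
tool_pos: [0.4714, -0.1905, 0.0447]
orientation: [2.414, 2.01, 0.0]
force: [-0.4, 1.1, -1.1]
opening: 0.0115
```

Call:
step_arm --deltas '[{"offset": [0,0,0.1],"roll": 0},{"offset": [0,0,0.1],"roll": 0},{"offset": [0,0,0],"roll": 0}]'

```text
t: 17.48
tool_pos: [0.4712, -0.1904, 0.0425]
orientation: [-2.414, -2.01, 0.0]
force: [0.3, -0.2, -1.6]
opening: 0.0114
```

Call:
step_arm --deltas '[{"offset": [0,0,0.1],"roll": 0},{"offset": [0,0,0.1],"roll": 0},{"offset": [0,0,0],"roll": 0}]'

```text
t: 17.85
tool_pos: [0.4716, -0.1906, 0.0417]
orientation: [2.414, 2.01, 0.0]
force: [-4.5, 2.5, 10.9]
opening: 0.0118
```

Call:
step_arm --deltas '[{"offset": [0,0,0.1],"roll": 0},{"offset": [0,0,0.1],"roll": 0},{"offset": [0,0,0],"roll": 0}]'

```text
t: 18.23
tool_pos: [0.4717, -0.1907, 0.0416]
orientation: [2.414, 2.01, -0.0]
force: [-12.0, 5.7, 28.7]
opening: 0.0119
```

Call:
step_arm --deltas '[{"offset": [0,0,-0.1],"roll": 0},{"offset": [0,0,-0.15],"roll": 0},{"offset": [0,0,0],"roll": 0},{"offset": [0,0,0],"roll": 0}]' --grip_force 10

```text
t: 18.73
tool_pos: [0.4718, -0.1907, 0.0416]
orientation: [2.413, 2.01, 0.001]
force: [-0.1, -0.2, 5.8]
opening: 0.0118
```

Call:
step_arm --deltas '[{"offset": [0,0,0],"roll": 0},{"offset": [0,0,0],"roll": 0},{"offset": [0,0,0],"roll": 0},{"offset": [0,0,0],"roll": 0}]' --fingers 4.5

```text
t: 19.23
tool_pos: [0.4712, -0.1904, 0.041]
orientation: [-2.414, -2.01, 0.0]
force: [0.8, -0.2, 0.7]
opening: 0.0438
```

Call:
step_arm --deltas '[{"offset": [0,0,-0.5],"roll": 0},{"offset": [0,0,-1.5],"roll": 0},{"offset": [0,0,-3],"roll": 0},{"offset": [0,0,-3],"roll": 0},{"offset": [0,0,-3],"roll": 0},{"offset": [0,0,-2],"roll": 0},{"offset": [0,0,0],"roll": 0},{"offset": [0,0,0],"roll": 0},{"offset": [0,0,0],"roll": 0}]'

```text
t: 20.35
tool_pos: [0.4706, -0.1901, 0.1699]
orientation: [-2.413, -2.009, 0.001]
force: [0.4, -0.5, -1.0]
opening: 0.0451
```

```bash
python3 -c "
from lean import *
st()
c=cams.read_camera('scene'); d=cams.read_camera('top')
for k,x in(('scene',c),('top',d)):
  for t in('red_bung','yellow_bung'): print(k,t,[(np.round(e['xy'],1),round(e['score'],2)) for e in cams.pinpoint(x,t)])
cv2.imwrite('pics/end.png',cv2.resize(c['pixels'][190:385,220:450,::-1],(708,600),interpolation=2))"
```

```text
t 20.35 p [ 0.4706 -0.1901  0.1699] tooly_deg -10.43 tilt [-0.002  0.001 -1.   ] F(tool) [-0.4  0.5  1. ] T [-0.06 -0.06  0.01] open 4.51 q [-0.48 -0.09  1.8   0.    1.43 -0.3 ]
scene red_bung [(array([293.6, 320.4]), 0.9)]
scene yellow_bung [(array([385.7, 234.2]), 0.54), (array([384.4, 253.5]), 0.33)]
top red_bung [(array([240.2, 269.4]), 0.6), (array([274. , 280.3]), 0.54), (array([395.1, 217.8]), 0.48)]
top yellow_bung [(array([220.2, 194.6]), 0.7), (array([227.3, 199.8]), 0.51), (array([395.2, 220.7]), 0.39), (array([397.5, 217.2]), 0.17)]
```

View pics/end.png

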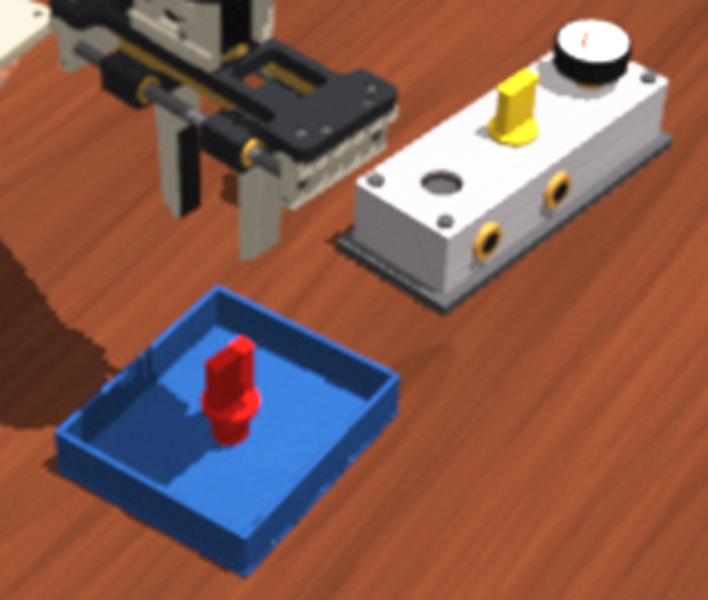

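The red bung stands in the middle of the tray (crop 230,400), the gripper is clear of it, and yellow is seated at (513,110). Handing in.

```bash
python3 -c "
from plant import robot
print(robot.close_job())"
```

```text
the job is handed in; nothing more can be done
None
```

The red bung is out of its port and standing free in the middle of the farther blue tray. The job was handed in with about 20 of the 48 s used; no verdict is reported.

**How it went:** I gripped the red bung by its tab and drew it up about 10 mm by the arm's readings. I leaned it towards the gauge and then the other way with the stem still in the port, straightened it and pulled it straight up. I lowered it to the tray floor, pressing with up to about 29 N before easing off, and let go.

**Leans:** the image fit gave about +7.3° and −7°, just short of the 8° you asked for but well over the 4° judged. The arm's travel suggested about 10° each way.

**Last checks:** the final picture shows the red bung upright in the tray, an empty port and the gripper clear. The yellow bung moved about 1 px in the scene camera.

**What disagreed:**
- My first two lean fits were wrong: one mask caught the wood, and the next ignored pixels hidden by the fingers and reported −10°. I corrected this before going on.
- The fit put the bung 14–15 mm up, against about 10 mm from the arm. Both are well below the 24 mm limit.
- In the top view, the yellow bung's detected point shifted about 4 px between the first and last pictures. I put that down to detector noise, as the scene view showed it seated.

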